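# Refit the volume knob of a covered disc player and hold it pressed in

### The job

The volume knob has come off the disc player: gently swing the player's clear dust cover up and all the way back onto its stop, without letting it fly or slam, and leave it standing open. Take the loose knob, turn it so that its pointer (which marks the flat in its bore) matches the flat of the D-shaped shaft, and push it onto the shaft until it is fully home. Then press the knob all the way in against the spring of the shaft, which is how the player is switched on, and finish while still holding it pressed in; leave the mug and the mouse where they are.

Things in the scene. Friction and masses are not known exactly. Their poses are not given: they have to be found in the camera images.
- player: Disc player, a fixed walnut box 165 mm deep, 235 wide, dark deck 50 mm above the desk. Origin: centre of underside; its front (slots) faces its -x, roughly to world -y; its +y is world -x; z up. On the deck, under the cover: a silver disc 120 mm wide (centre x 0, y +42 mm; black hub 7 mm high), three 3 mm high grey keys, the volume shaft (x -46, y -70 mm).
- cover (a joint): Angle of the clear dust cover on its rear hinge, rad: 0 shut, 1.66 open on its stop, just past upright; starts shut or raised up to 0.3. The stiff hinge (0.32 N m friction) keeps the cover at any angle; lifting at the bar takes about 3 N. The cover is a shell 161 mm deep, 231 mm wide, 40 mm high with 3 mm walls.
- cover_bar (a point): Middle of the cover's round aluminium pull bar: 9 mm thick, 103 mm clear between its posts, parallel to the player's y, 32 mm in front of the cover's front wall (room for a finger). Moves with the cover; shut, it is 193 mm in front of the hinge line and 28 mm above it (78 mm above the desk). A bar held in the fingers can turn between them.
- cover_hinge (a point): Middle of the cover's hinge line, at the rear edge of the deck, 50 mm above the desk; the line runs along the player's y axis. Fixed to the player, same axes as the player. Opening lifts the bar up and back in a circle about this line.
- shaft_seat (a point): Brass D-shaft of the volume control: point on its axis at the top of its 20 mm wide steel shoulder, where the knob's underside comes to rest, 56 mm above the desk. z up along the axis; +x points to the shaft's flat (red mark on the shoulder beside it). The shaft stands 12 mm above this point, 12 mm thick, flat 1.5 mm from the axis, round rim chamfered 0.6. Sinks when pressed.
- dial (a joint): Turn of the shaft about its axis, rad, positive counter-clockwise from above; 0 when its +x axis is parallel to the player's +x. It starts anywhere within 0.6 either way. It turns with friction (0.06 N m) within +-2.6.
- press (a joint): How far the shaft is pressed down, m: 0 released, 0.004 fully in. A spring pushes back with about 2 N at the start and 8 N when fully in, and returns the shaft when let go.
- knob: Loose knob: black fluted cylinder, 34 mm thick, 26 high, 40 g, upright on the desk in front of the player. Origin: centre of underside; z up; +x along its white pointer line. D-bore from below: 13.4 mm wide, 14 deep, flat on the +x side 2.2 mm from the axis, mouth eased 0.9 mm (flat side 0.3). Seated, its origin and axes match shaft_seat's; pressed in, its underside is 2 mm over the deck.
- knob_pointer (a point): Outer end of the white pointer line on top of the knob: 15 mm from its axis along its +x, 26 mm above its underside.
- mug: White mug with a black lozenge print, 89 mm high, 78 mm wide with its handle to one side, standing at the left of the desk before the globe; leave it alone. Origin: near the centre of its underside.
- mouse: Black computer mouse, 104 x 57 x 33 mm, lying at the right of the desk, nearer the robot than the knob; leave it alone. Origin: centre of its underside.

How it is judged:
On the way, in this order (a step that is already met when the one before it is completed fails the run):
1. the dust cover rests open on its stop (value of joint cover above 1.58 rad and velocity of joint cover below 0.3 rad/s), for 0.3 s.
2. the knob sits fully home on the D-shaft, flat to flat (z of knob in the frame of shaft_seat between -0.002 and 0.002 m and horizontal distance between knob and shaft_seat below 0.0025 m and x of knob_pointer in the frame of shaft_seat above 0.012 m and y of knob_pointer in the frame of shaft_seat between -0.007 and 0.007 m), for 0.2 s.
At the end, for the whole second after the job is handed in: The gripper still bears on the knob (over 1 N), the shaft is at least 3 of its 4 mm in, the knob is fully home (underside within 2 mm of the shoulder, axes within 2.5 mm, pointer within 7 mm sideways of the middle of the flat side), and the cover stands open (over 1.5 rad) (all of step 2 and value of joint cover above 1.5 rad and value of joint press above 0.003 m and contact force between the fingers and knob above 1 N); the arm keeps its last pose, push and grip.
It fails at once if the cover is flung or slammed (faster than 2 rad/s) (velocity of joint cover above 2 rad/s or velocity of joint cover below -2 rad/s).
It fails at once if the mug is displaced by 3 cm or tipped (distance of mug from where it was at the start of the episode above 0.03 m or angle between mug's own z axis and vertical above 0.35 rad).
It fails at once if the mouse is displaced by 3 cm or tipped (distance of mouse from where it was at the start of the episode above 0.03 m or angle between mouse's own z axis and vertical above 0.35 rad).
It also fails if it takes over 53 s, if anything falls off the work surface, if the arm or the gripper's body presses on something with over 40 N, if the wrist force passes 120 N, or if a joint passes its speed limit or range.

### The arm

A 7-joint arm with a two-finger parallel gripper is mounted at the origin on the work surface; the furniture and walls round the work are solid. World frame = base frame: x ahead of the robot, y to its left, z up, the work surface at z = 0. Lengths are in m, angles in rad, forces in N, time in s.
With the tool pointing down it reaches from about 0.4 to 0.85 m from the base axis. Payload 6.9 kg.
Tool frame: the origin (TCP) lies on the front face of the gripper's body, between the roots of the fingers; the fingertips stand 73 mm ahead of it and the grasp point (between the pads) lies 54 mm ahead of it (ctrl.nose_length is the distance from the TCP to the fingertips, in m); z points along the fingers, y is the line along which they close (so a half turn about z gives the same grasp; the last joint's range is limited). The gripper opens to 85 mm and grips with 20 to 120 N. Pads are 22 mm wide; open, the fingers measure 114 mm over their backs; the gripper's body (76 mm by 85 mm) begins 54 mm behind the grasp point. The pads swing forward as they close: fully open they stand 13 mm farther back than shut.
Start: joints at [-1.218, 0.507, -0.238, 1.5, 0.126, 1.149, -0.155], TCP at [0.153, 0.606, 0.304] pointing down, gripper open.
Joint ranges: [-3.08, 3.08], [-0.24, 2.05], [-1.43, 1.35], [0, 2.5], [-1.52, 4.66], [0.17, 1.96], [-2.89, 2.89]. Speed limits (rad/s): [2.39, 2.39, 3.14, 3.14, 3.14, 3.14, 3.14].

### API

Orientations are given as [roll, pitch, yaw] about the fixed x, y, z axes, in that order (R = Rz(yaw) Ry(pitch) Rx(roll)).
In Python, from bench import ctrl, viewer, order gives the robot as it stands.
- The arm moves only by the tool jog_arm, never from a script. Its argument "rows" is a list of rows, each a list of 7 numbers: the shift along the world's x, y, z in parts of the range, where 1.0 means 0.6 m, then the turn, a rotation vector about the world's x, y, z in normalised numbers (1 is pi rad), then the finger opening in cm, from 0 to 8.54. A call has 1 to 10 rows; each row is the pose to reach, as a shift and turn from the pose commanded when the call began; what a row does not reach only later rows make up. A row lasts 1/8 s, in which the tool goes at most 62.5 mm and 10.7 degrees, less where a joint would pass 70% of its speed; a pose out of reach is approached as far as the arm can. A shift or turn number past 1, either way, is cut back to 1. A call with a gripper value outside its range is refused whole. The fingers move at their own pace and stop on an object; the grip force is fixed at half the most. Time passes only in rows, so rows that repeat a pose let the fingers close. It gives the time, the measured TCP pose, the force, the opening and the grip force at its end, in the units of the state.
- ctrl.read_state(): the state, without advancing time (a new reading comes with each control period).
- viewer.camera(name): name is "scene" or "top"; returns the picture (400x640x3 uint8, red, green, blue); there is no depth.
- viewer.calibration(name): a dict with "fx", "fy", "cx", "cy" (pixels), "k1" (the pictures are not rectified: a ray, as slopes to the right and down, at radius r is drawn at 1 + k1 r^2 times it, then the intrinsics apply), "extrinsics" (4x4, takes a point from camera to world coordinates). Camera axes: x right, y up, looking along -z (the intrinsics and any distortion apply to the point x, -y, -z); pixel columns grow to the right and rows downward; lengths in m; the calibration is good to about 2 mm. A picture is of the moment at which its call begins. calibration takes no time and is no camera call.
- order.finish_job(): hands the job in; it is judged then, once.
The state is a dict: "t": time; "q": joint angles; "dq": joint speeds; "joint_torque": joint torques, N m; "ee_pos": TCP position; "orientation": TCP orientation; "contact_force": force on the tool from outside, world axes, zero at the start; "ft_torque": the same for the moment, N m; "finger_gap": finger opening in m; "grip_force": force on a finger pad.
Only numpy, scipy, OpenCV 4.12 (cv2) and the standard library are available. Lean on these libraries where they do the work, as an engineer would, in place of code of your own. Each camera call takes 0.05 s, during which the arm holds its last target. There are 200 camera calls.

## Working session

There is one attempt and no reset: what is moved stays moved. The work goes in short steps, Python scripts to look and compute and a tool call to move; the robot and the scene stay as the last step left them, time stands still between calls to the robot, and variables do not carry over. Pictures are saved under pics/ and viewed, at most 10 in all, crops included, and the job is handed in when it is done.

Besides the shell and the picture viewer there is one more tool, called by a JSON object that holds its "api" and its "payload", one argument or row to a line. jog_arm: Moves the arm, as the interface text tells. Its arguments: {"type":"object","properties":{"rows":{"type":"array","items":{"type":"array","items":{"type":"number"}}}},"required":["rows"]}

```bash
ls; mkdir -p pics; cat > h.py <<'E'
import numpy as np, cv2, sys
sys.path.insert(0,'.')
from bench import ctrl, viewer, order
np.set_printoptions(precision=4,suppress=True)
def cal(n):
    c=viewer.calibration(n);return c,np.array(c['extrinsics'])
def ray(n,u,v):
    c,E=cal(n);xd=(u-c['cx'])/c['fx'];yd=(v-c['cy'])/c['fy'];x,y=xd,yd
    for _ in range(30):
        s=1+c['k1']*(x*x+y*y);x,y=xd/s,yd/s
    return E[:3,3],E[:3,:3]@np.array([x,-y,-1])
def atz(n,u,v,z):
    o,d=ray(n,u,v);return o+d*(z-o[2])/d[2]
def proj(n,P):
    c,E=cal(n);p=(np.array(P)-E[:3,3])@E[:3,:3];x=p[...,0]/-p[...,2];y=-p[...,1]/-p[...,2]
    s=1+c['k1']*(x*x+y*y);return np.stack([c['fx']*x*s+c['cx'],c['fy']*y*s+c['cy']],-1)
def snap(n,f):
    im=viewer.camera(n)[...,::-1].copy();cv2.imwrite('pics/'+f,im);return im
E
python3 - <<'E'
from h import *
for n in('scene','top'):
    snap(n,n+'0.png');print(viewer.calibration(n))
print(ctrl.read_state())
E
```

```text
pics
{'fx': 509.0336595439013, 'fy': 509.0336595439013, 'cx': 317.37342784621086, 'cy': 196.49438862724975, 'k1': -0.05924831558504701, 'extrinsics': array([[ 0.8952,  0.3065, -0.3236,  0.0755],
       [-0.4457,  0.6162, -0.6493, -0.6876],
       [ 0.0004,  0.7255,  0.6882,  0.8485],
       [ 0.    ,  0.    ,  0.    ,  1.    ]])}
{'fx': 463.04907873245537, 'fy': 463.04907873245537, 'cx': 321.89494630338936, 'cy': 200.31689650776545, 'k1': -0.07603871732316511, 'extrinsics': array([[-0.0181,  0.9896, -0.1429,  0.297 ],
       [-0.9997, -0.0153,  0.021 ,  0.06  ],
       [ 0.0186,  0.1432,  0.9895,  1.1065],
       [ 0.    ,  0.    ,  0.    ,  1.    ]])}
{'t': 0.1, 'q': array([-1.2185,  0.5083, -0.2375,  1.501 ,  0.1257,  1.1489, -0.1548]), 'dq': array([-0.0003, -0.0035, -0.0004, -0.0021, -0.0002,  0.001 ,  0.0001]), 'joint_torque': array([ -0.0045, -62.1848,  -2.1948, -25.0205,   0.0123,   0.0078,
        -0.    ]), 'ee_pos': array([0.1527, 0.6057, 0.3031]), 'orientation': array([-3.14  ,  0.    ,  2.8947]), 'contact_force': array([-0.3408, -0.2158, -0.4803]), 'ft_torque': array([-0.0214,  0.0058,  0.0221]), 'grip_force': 0.0, 'finger_gap': 0.0857880451757994}
```

View pics/scene0.png

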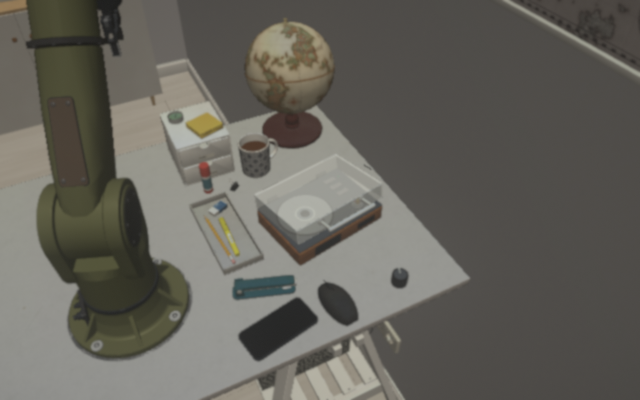

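View pics/top0.png

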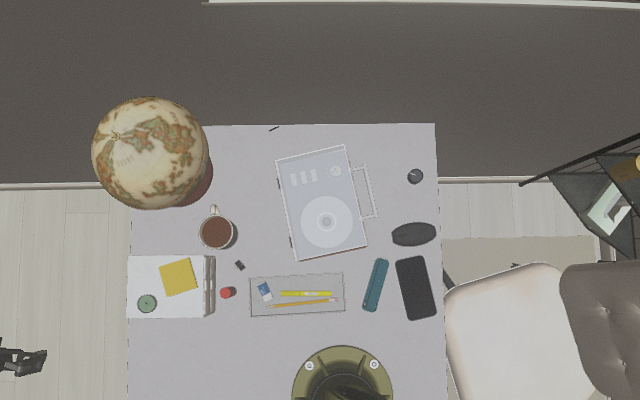

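The top view has the player near (322,203), its bar near (368,192), the knob near (415,176) and the mouse near (414,234). I'll zoom in next.

```bash
python3 - <<'E'
from h import *
im=cv2.imread('pics/top0.png')
cv2.imwrite('pics/c1.png',cv2.resize(im[135:270,265:440],None,fx=4.4,fy=4.4,interpolation=cv2.INTER_CUBIC))
E
```

```text
(no output)
```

View pics/c1.png

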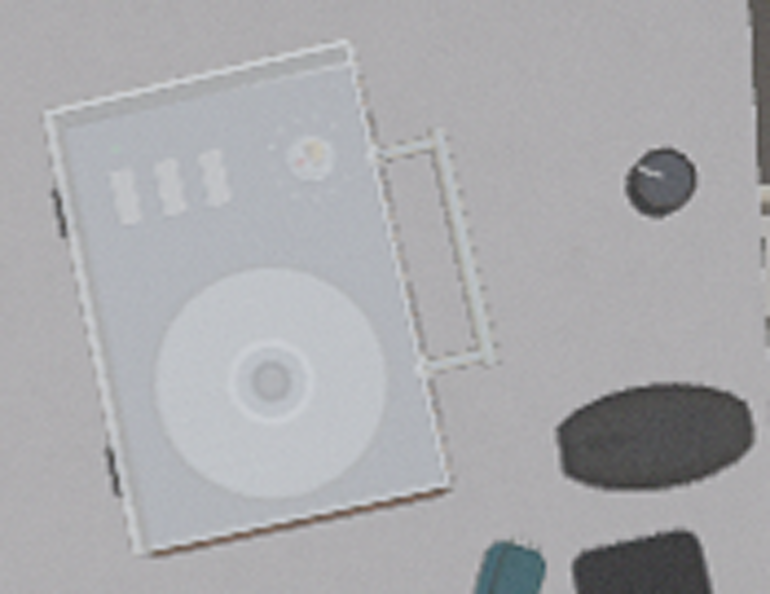

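```bash
python3 - <<'E'
from h import *
def f(x,y,s=4.4,ox=265,oy=135): return ox+(x+.5)/s-.5, oy+(y+.5)/s-.5
d=atz('top',*f(271,381),.052); s=atz('top',*f(309,158),.058)
print('disc',d,'shaft',s,np.linalg.norm((s-d)[:2]),'should',np.hypot(46,112))
v=(d-s)[:2]; yaw=np.arctan2(v[1],v[0])-np.arctan2(112,46); print('yaw',yaw)
k=atz('top',*f(667,178),.026);p=atz('top',*f(639,167),.026);p2=atz('top',*f(662,178),.026);print('knob',k,p,p2)
kb=atz('top',*f(661,182),.013);print('knob mid',kb)
for z in(.07,.08,.1,.12): print(z,atz('top',*f(441,138),z),atz('top',*f(488,358),z))
R=np.array([[np.cos(yaw),-np.sin(yaw)],[np.sin(yaw),np.cos(yaw)]])
o=(d[:2]-R@[0,.042]); o2=s[:2]-R@[-.046,-.070]; o=(o+o2)/2;print('origin',o,'hinge',o+R@[.0825,0])
# edge check
for P in([-.0825,.1175,.05],[.0825,.1175,.05],[-.0825,-.1175,.05]): q=np.r_[o+R@P[:2],P[2]];print(proj('top',q),proj('scene',q))
im=cv2.imread('pics/scene0.png')
cv2.imwrite('pics/c2.png',cv2.resize(im[150:300,245:420],None,fx=4,fy=4,interpolation=cv2.INTER_CUBIC))
E
```

```text
disc [0.4008 0.0287 0.052 ] shaft [0.5175 0.0066 0.058 ] 0.1187528444167266 should 121.07848694132248
yaw 1.7734334369387699
knob [ 0.5106 -0.1898  0.026 ] [ 0.5169 -0.1747  0.026 ] [ 0.5106 -0.1871  0.026 ]
knob mid [ 0.5109 -0.1894  0.013 ]
0.07 [ 0.5247 -0.0619  0.07  ] [ 0.409  -0.0824  0.07  ]
0.08 [ 0.5225 -0.0607  0.08  ] [ 0.4079 -0.0811  0.08  ]
0.1 [ 0.5181 -0.0584  0.1   ] [ 0.4058 -0.0783  0.1   ]
0.12 [ 0.5137 -0.056   0.12  ] [ 0.4036 -0.0756  0.12  ]
origin [0.4408 0.0374] hinge [0.4242 0.1182]
[368.6461 246.1226] [298.7563 252.895 ]
[297.8931 262.0865] [254.6262 208.0636]
[345.3869 148.134 ] [382.6977 203.378 ]
```

View pics/c2.png

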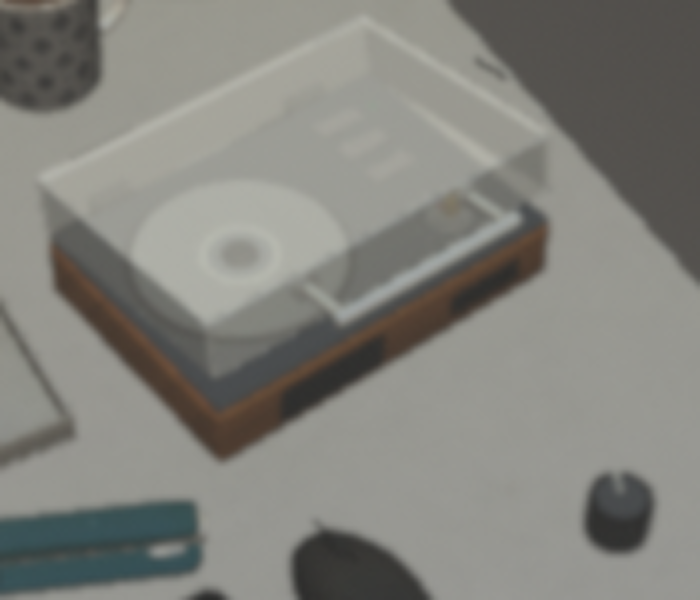

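```bash
python3 - <<'E'
from h import *
from scipy.optimize import least_squares
f=lambda x,y:(265+(x+.5)/4.4-.5,135+(y+.5)/4.4-.5)
g=lambda x,y:(245+(x+.5)/4-.5,150+(y+.5)/4-.5)
T=np.array([f(271,381),f(309,158),f(441,138),f(488,358)])
S=np.array([g(240,254),g(220,412),g(548,215),g(340,320),g(517,217)])
def pts(v):
    x,y,a,th=v
    r=np.hypot(.193,.028);ph=np.arctan2(.028,.193)+th
    bx=.0825-r*np.cos(ph);bz=.05+r*np.sin(ph)
    L=[[0,.042,.055],[-.046,-.07,.06],[bx,-.056,bz],[bx,.056,bz],[-.0825,.1175,.05],[-.0825,-.1175,.05]]
    L=np.array(L);c,s=np.cos(a),np.sin(a);W=L.copy();W[:,0]=x+c*L[:,0]-s*L[:,1];W[:,1]=y+s*L[:,0]+c*L[:,1];return W
def res(v):
    W=pts(v);return np.r_[(proj('top',W[:4])-T).ravel(),(proj('scene',W[[0,4,5,3,2]])-S).ravel()]
r=least_squares(res,[.44,.037,1.773,.1]);print(r.x);print(r.fun.reshape(-1,2));print(pts(r.x)*1000)
x,y,a,th=r.x;c,s=np.cos(a),np.sin(a)
print('shaft',x-.046*c+.07*s,y-.046*s-.07*c,'hinge',x+.0825*c,y+.0825*s,'bardir x',c,s)
kt=f(667,178);ks=g(622,500)
def kr(v):return np.r_[proj('top',np.r_[v,.026])-kt,proj('scene',np.r_[v,.026])-ks]
q=least_squares(kr,[.51,-.19]);print('knob',q.x,q.fun)
for cam,p,i in(('top',f(639,167),f(662,178)),('scene',g(616,473),g(621,492))):
    P=atz(cam,*p,.026);I=atz(cam,*i,.026);print(P,I,np.arctan2(*(P-I)[1::-1]),np.arctan2(*(P[:2]-q.x)[::-1]),np.linalg.norm(P[:2]-q.x))
# dial red mark colours
im=cv2.imread('pics/top0.png').astype(int)[164:178,328:343];d=im[...,2]-im[...,0]
for i in np.argwhere(abs(d)>12): print(i+[164,328],im[tuple(i)][::-1], end=';')
E
```

```text
[0.441  0.0363 1.7759 0.1213]
[[ 0.467   0.2478]
 [ 0.5044 -0.8053]
 [-1.0799  0.1993]
 [ 0.1756 -0.952 ]
 [-0.3529 -0.4473]
 [-0.3739  0.6319]
 [ 1.3949  0.1606]
 [ 0.6032 -0.5574]
 [-2.3323  0.9327]]
[[399.9205  27.7185  55.    ]
 [518.9414   5.4921  60.    ]
 [517.3918 -55.8015 101.1491]
 [407.7391 -78.611  101.1491]
 [342.8044 -68.4286  50.    ]
 [572.8794 -20.5693  50.    ]]
shaft 0.518941429502227 0.005492097136983834 hinge 0.42423859235056866 0.11704308384452702 bardir x -0.20365657529965686 0.9790423889378923
knob [ 0.5103 -0.191 ] [ 0.4902  0.0848 -0.1031 -0.4962]
[ 0.5169 -0.1747  0.026 ] [ 0.5106 -0.1871  0.026 ] 1.1016548271640285 1.1899587176037458 0.017526904306530738
[ 0.5166 -0.1761  0.026 ] [ 0.5122 -0.1876  0.026 ] 1.2025510254645884 1.1713407655503678 0.016129133888021587
[168 337] [197 194 179];[169 336] [193 189 180];[169 337] [194 191 179];[170 337] [197 193 181];
```

Cover is at about 0.12 rad, bar centre near (0.463,-0.067,0.101), knob at (0.510,-0.191), shaft at (0.519,0.0055). I'll move over to the bar.

The manual's scale: shifts go in shares of 0.6 m and turns go in shares of pi rad. Converting my numbers, -44.5 cm / 60 = -0.7417, -40 cm / 60 = -0.6667, 0.452 rad / 3.1416 = 0.1439.

{"api": "jog_arm", "payload": {
  "rows": [
    [0.0333, -0.0667, 0, 0, 0, 0.0159, 2.6],
    [0.0667, -0.1417, 0, 0, 0, 0.0477, 2.6],
    [0.1, -0.2167, 0, 0, 0, 0.0796, 2.6],
    [0.1333, -0.2917, 0, 0, 0, 0.1114, 2.6],
    [0.1667, -0.3667, 0, 0, 0, 0.1432, 2.6],
    [0.2, -0.4417, 0, 0, 0, 0.1439, 2.6],
    [0.2333, -0.5167, 0, 0, 0, 0.1439, 2.6],
    [0.2667, -0.5917, 0, 0, 0, 0.1439, 2.6],
    [0.3, -0.6667, 0, 0, 0, 0.1439, 2.6],
    [0.3333, -0.7417, 0, 0, 0, 0.1439, 2.6]
  ]
}}

```text
t: 1.35
ee_pos: [0.353, 0.1594, 0.3039]
orientation: [-3.142, 0.0, -2.936]
contact_force: [-0.0, 0.2, 0.0]
finger_gap: 0.0262
grip_force: 0.0
```

To row units: -23.3 cm / 60 = -0.3883, -20 cm / 60 = -0.3333.

{"api": "jog_arm", "payload": {
  "rows": [
    [0.05, -0.0833, 0, 0, 0, 0, 2.6],
    [0.1, -0.1667, -0.0167, 0, 0, 0, 2.6],
    [0.1333, -0.2667, -0.05, 0, 0, 0, 2.6],
    [0.1667, -0.3333, -0.0833, 0, 0, 0, 2.6],
    [0.185, -0.3883, -0.1167, 0, 0, 0, 2.6],
    [0.185, -0.3883, -0.1417, 0, 0, 0, 2.6],
    [0.185, -0.3883, -0.15, 0, 0, 0, 2.6],
    [0.185, -0.3883, -0.15, 0, 0, 0, 2.6]
  ]
}}

```text
t: 2.35
ee_pos: [0.4635, -0.0714, 0.2138]
orientation: [3.141, -0.001, -2.936]
contact_force: [0.3, 0.4, 0.4]
finger_gap: 0.0259
grip_force: 0.0
```

```bash
python3 - <<'E'
from h import *
s=ctrl.read_state();print(s['t'],s['ee_pos'],s['orientation'],s['finger_gap'],s['q'])
a=snap('top','t1.png');b=snap('scene','s1.png')
A=cv2.resize(a[135:260,280:440],(640,500),interpolation=cv2.INTER_CUBIC);B=cv2.resize(b[130:280,250:410],(640,600),interpolation=cv2.INTER_CUBIC)
cv2.imwrite('pics/m1.png',cv2.resize(np.hstack([A,B[:500]]),(800,312),interpolation=cv2.INTER_AREA))
E
```

```text
2.35 [ 0.4635 -0.0714  0.2138] [ 3.1412 -0.0006 -2.9355] 0.0258579104262483 [ 0.1031  0.3729 -0.0031  2.0271  0.0014  0.7423  1.8761]
```

View pics/m1.png

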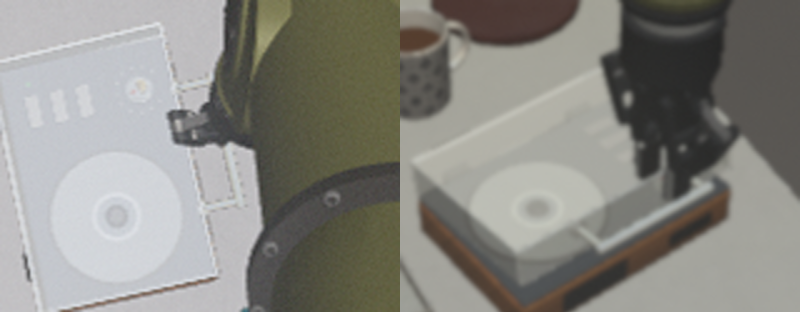

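```bash
python3 - <<'E'
from h import *
f=lambda x,y:np.array((265+(x+.5)/4.4-.5,135+(y+.5)/4.4-.5))
g=lambda x,y:np.array((245+(x+.5)/4-.5,150+(y+.5)/4-.5))
# fine bar: white ridge location along line perpendicular, in original pictures
x,y,a=.441,.0363,1.7759;c,s=np.cos(a),np.sin(a)
for th in(.06,.09,.12,.15,.18):
    r=np.hypot(.193,.028);ph=np.arctan2(.028,.193)+th
    bx=.0825-r*np.cos(ph);bz=.05+r*np.sin(ph)
    W=[[x+c*bx-s*t,y+s*bx+c*t,bz] for t in(-.05,.05)]
    o=[]
    for n,P in(('top',[f(441,138),f(488,358)]),('scene',[g(340,320),g(517,217)])):
        q=proj(n,np.array(W));d=q[1]-q[0];d/=np.hypot(*d);nn=np.array([-d[1],d[0]]);o+=[(p-q[0])@nn for p in P]
    print(th,np.array(o),W[0],bz)
E
```

```text
0.06 [-0.6906  0.8079  4.2795  3.8532] [np.float64(0.5120446894437425), np.float64(-0.05971665638084335), np.float64(0.08952266836871853)] 0.08952266836871853
0.09 [-0.8538  0.6429  2.1326  1.8142] [np.float64(0.5117857381969457), np.float64(-0.058471871862950914), np.float64(0.09523323651955198)] 0.09523323651955198
0.12 [-1.0978  0.3958 -0.09   -0.2964] [np.float64(0.5114920167899227), np.float64(-0.05705994639605934), np.float64(0.1009030978106697)] 0.1009030978106697
0.15 [-1.4238  0.0654 -2.386  -2.4766] [np.float64(0.5111637895521145), np.float64(-0.05548215061778672), np.float64(0.10652714974961383)] 0.10652714974961383
0.18 [-1.8328 -0.3491 -4.7531 -4.7242] [np.float64(0.5108013518658802), np.float64(-0.05373990443783545), np.float64(0.11210033106925146)] 0.11210033106925146
```

{"api": "jog_arm", "payload": {
  "rows": [
    [0, 0, -0.025, 0, 0, 0, 2.6],
    [0, 0, -0.05, 0, 0, 0, 2.6],
    [0, 0, -0.0633, 0, 0, 0, 2.6],
    [0, 0, -0.0717, 0, 0, 0, 2.6],
    [0, 0, -0.0717, 0, 0, 0, 2.6]
  ]
}}

```text
t: 3.08
ee_pos: [0.4638, -0.0719, 0.171]
orientation: [-3.142, 0.0, -2.936]
contact_force: [0.1, 1.2, -0.4]
finger_gap: 0.0261
grip_force: 0.0
```

To row units: -1.3 cm / 60 = -0.0217, -0.7 cm / 60 = -0.0117.

{"api": "jog_arm", "payload": {
  "rows": [
    [0, 0, -0.0117, 0, 0, 0, 2.6],
    [0, 0, -0.0217, 0, 0, 0, 2.6],
    [-0.0008, 0.0042, -0.0217, 0, 0, 0, 1.8],
    [-0.0017, 0.0083, -0.0217, 0, 0, 0, 1.3],
    [-0.0017, 0.0083, -0.0217, 0, 0, 0, 1.3]
  ]
}}

```text
t: 3.7
ee_pos: [0.4628, -0.0666, 0.158]
orientation: [-3.142, 0.0, -2.936]
contact_force: [0.5, 0.1, 0.2]
finger_gap: 0.0132
grip_force: 0.0
```

{"api": "jog_arm", "payload": {
  "rows": [
    [0, 0, 0, 0, 0, 0, 0.8],
    [0, 0, 0, 0, 0, 0, 0.5],
    [0, 0, 0, 0, 0, 0, 0.5]
  ]
}}

```text
t: 4.08
ee_pos: [0.4628, -0.0669, 0.158]
orientation: [-3.142, 0.0, -2.937]
contact_force: [-0.8, 1.2, 1.2]
finger_gap: 0.0069
grip_force: 58.6
```

```bash
python3 -c "
import numpy as np
r=19.5;p0=.144+.12;b=p0
for k in range(0,24):
  th=.12+.0675*k; p=.144+th
  h=r*(np.cos(b)-np.cos(p));z=r*(np.sin(p)-np.sin(b))
  print('%.3f [%.2f,%.2f,%.2f]'%(th,-.2037*h,.979*h,z))
  if k in(8,16): b=p;print('--')
"
```

```text
0.120 [-0.00,0.00,0.00]
0.188 [-0.08,0.38,1.26]
0.255 [-0.17,0.84,2.49]
0.323 [-0.29,1.38,3.68]
0.390 [-0.42,2.00,4.84]
0.458 [-0.56,2.69,5.95]
0.525 [-0.72,3.45,7.01]
0.593 [-0.89,4.29,8.01]
0.660 [-1.08,5.18,8.95]
--
0.728 [-0.20,0.96,0.88]
0.795 [-0.41,1.97,1.69]
0.863 [-0.63,3.04,2.43]
0.930 [-0.86,4.15,3.10]
0.998 [-1.10,5.30,3.69]
1.065 [-1.35,6.49,4.19]
1.133 [-1.60,7.71,4.62]
1.200 [-1.86,8.95,4.96]
--
1.268 [-0.26,1.26,0.25]
1.335 [-0.53,2.54,0.42]
1.403 [-0.80,3.83,0.49]
1.470 [-1.06,5.12,0.48]
1.538 [-1.33,6.40,0.38]
1.605 [-1.60,7.68,0.19]
1.673 [-1.86,8.94,-0.09]
```

To row units: 8.95 cm / 60 = 0.1492, 8.01 cm / 60 = 0.1335.

{"api": "jog_arm", "payload": {
  "rows": [
    [-0.0005, 0.0025, 0.0083, 0, 0, 0, 0.5],
    [-0.0013, 0.0063, 0.021, 0, 0, 0, 0.5],
    [-0.0028, 0.014, 0.0415, 0, 0, 0, 0.5],
    [-0.0048, 0.023, 0.0613, 0, 0, 0, 0.5],
    [-0.007, 0.0333, 0.0807, 0, 0, 0, 0.5],
    [-0.0093, 0.0448, 0.0992, 0, 0, 0, 0.5],
    [-0.012, 0.0575, 0.1168, 0, 0, 0, 0.5],
    [-0.0148, 0.0715, 0.1335, 0, 0, 0, 0.5],
    [-0.018, 0.0863, 0.1492, 0, 0, 0, 0.5],
    [-0.018, 0.0863, 0.1492, 0, 0, 0, 0.5]
  ]
}}

```text
t: 5.32
ee_pos: [0.4524, -0.0149, 0.2486]
orientation: [-3.141, 0.002, -2.936]
contact_force: [4.1, -2.1, 2.8]
finger_gap: 0.0067
grip_force: 59.0
```

To row units: 8.95 cm / 60 = 0.1492, 7.71 cm / 60 = 0.1285.

{"api": "jog_arm", "payload": {
  "rows": [
    [-0.0017, 0.008, 0.0075, 0, 0, 0, 0.5],
    [-0.0033, 0.016, 0.0147, 0, 0, 0, 0.5],
    [-0.0068, 0.0328, 0.0282, 0, 0, 0, 0.5],
    [-0.0105, 0.0507, 0.0405, 0, 0, 0, 0.5],
    [-0.0143, 0.0692, 0.0517, 0, 0, 0, 0.5],
    [-0.0183, 0.0883, 0.0615, 0, 0, 0, 0.5],
    [-0.0225, 0.1082, 0.0698, 0, 0, 0, 0.5],
    [-0.0267, 0.1285, 0.077, 0, 0, 0, 0.5],
    [-0.031, 0.1492, 0.0827, 0, 0, 0, 0.5],
    [-0.031, 0.1492, 0.0827, 0, 0, 0, 0.5]
  ]
}}

```text
t: 6.58
ee_pos: [0.4345, 0.0746, 0.299]
orientation: [-3.141, 0.005, -2.936]
contact_force: [2.2, -1.9, 17.4]
finger_gap: 0.0065
grip_force: 62.2
```

To row units: 2.54 cm / 60 = 0.0423, 1.9 cm / 60 = 0.0317.

{"api": "jog_arm", "payload": {
  "rows": [
    [-0.0017, 0.0083, 0.0067, 0, 0, 0, 0.5],
    [-0.0043, 0.021, 0.01, 0, 0, 0, 0.5],
    [-0.0067, 0.0317, 0.0125, 0, 0, 0, 0.5],
    [-0.0088, 0.0423, 0.0133, 0, 0, 0, 0.5]
  ]
}}

```text
t: 7.08
ee_pos: [0.4293, 0.1002, 0.3039]
orientation: [3.142, 0.002, -2.936]
contact_force: [12.7, 0.7, -13.8]
finger_gap: 0.0067
grip_force: 58.7
```

To row units: 5.14 cm / 60 = 0.0857, 4.5 cm / 60 = 0.075.

{"api": "jog_arm", "payload": {
  "rows": [
    [-0.0008, 0.01, -0.0025, 0, 0, 0, 0.5],
    [-0.0025, 0.0215, -0.003, 0, 0, 0, 0.5],
    [-0.005, 0.0317, -0.003, 0, 0, 0, 0.5],
    [-0.0075, 0.043, -0.0033, 0, 0, 0, 0.5],
    [-0.01, 0.0533, -0.0037, 0, 0, 0, 0.5],
    [-0.0117, 0.0643, -0.0047, 0, 0, 0, 0.5],
    [-0.0133, 0.075, -0.0063, 0, 0, 0, 0.5],
    [-0.0158, 0.0857, -0.008, 0, 0, 0, 0.5],
    [-0.0158, 0.0857, -0.008, 0, 0, 0, 0.5]
  ]
}}

```text
t: 8.2
ee_pos: [0.4192, 0.1517, 0.3003]
orientation: [3.141, 0.002, -2.936]
contact_force: [6.3, 2.3, -1.1]
finger_gap: 0.0064
grip_force: 61.9
```

To row units: 1.5 cm / 60 = 0.025, -0.12 cm / 60 = -0.002.

{"api": "jog_arm", "payload": {
  "rows": [
    [-0.002, 0.01, -0.0017, 0, 0, 0, 0.5],
    [-0.0033, 0.0167, -0.0033, 0, 0, 0, 0.5],
    [-0.0043, 0.0217, -0.0042, 0, 0, 0, 0.5],
    [-0.005, 0.025, -0.005, 0, 0, 0, 0.5],
    [-0.005, 0.025, -0.005, 0, 0, 0, 0.5]
  ]
}}

```text
t: 8.82
ee_pos: [0.4171, 0.1622, 0.298]
orientation: [-3.136, 0.002, -2.94]
contact_force: [6.2, -14.0, 10.9]
finger_gap: 0.0066
grip_force: 63.1
```

```bash
python3 - <<'E'
from h import *
s=ctrl.read_state();print(s['t'],s['ee_pos'],s['contact_force'])
a=snap('top','t2.png');b=snap('scene','s2.png')
cv2.imwrite('pics/m2.png',np.hstack([cv2.resize(a[130:280,230:390],(400,375)),cv2.resize(b[60:270,210:434],(400,375))]))
E
```

```text
8.825 [0.4171 0.1622 0.298 ] [  6.2439 -13.974   10.9355]
```

View pics/m2.png

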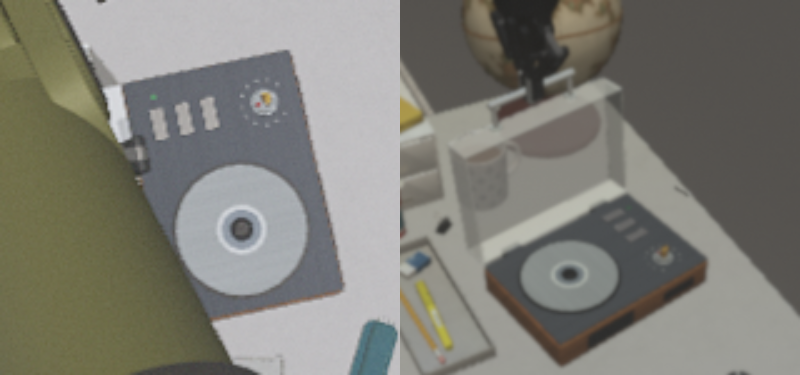

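To row units: 9 cm / 60 = 0.15, 7 cm / 60 = 0.1167.

{"api": "jog_arm", "payload": {
  "rows": [
    [0, -0.005, 0, 0, 0, 0, 0.5],
    [0, -0.005, 0, 0, 0, 0, 1.5],
    [0, -0.005, 0, 0, 0, 0, 3.5],
    [0, -0.005, 0, 0, 0, 0, 3.5],
    [0, -0.005, 0.0333, 0, 0, 0, 3.5],
    [0, -0.005, 0.075, 0, 0, 0, 3.5],
    [0, -0.005, 0.1167, 0, 0, 0, 3.5],
    [0, -0.005, 0.15, 0, 0, 0, 3.5]
  ]
}}

```text
t: 9.93
ee_pos: [0.4152, 0.1633, 0.3878]
orientation: [3.142, -0.001, -2.936]
contact_force: [0.2, 0.0, -0.3]
finger_gap: 0.0347
grip_force: 0.0
```

```bash
python3 - <<'E'
from h import *
s=ctrl.read_state();print(s['t'],s['ee_pos'],s['orientation'],s['contact_force'],s['q'])
N=10
a=np.mean([viewer.camera('top')[...,::-1] for _ in range(N)],0);b=np.mean([viewer.camera('scene')[...,::-1] for _ in range(N)],0)
np.savez('m.npz',a=a,b=b)
c=lambda im,x,y,r:cv2.resize(np.clip(im,0,255).astype(np.uint8)[y-r:y+r,x-r:x+r],(400,300) if 0 else (300,300),interpolation=cv2.INTER_CUBIC)
cv2.imwrite('pics/m3.png',np.vstack([np.hstack([c(a,335,171,12),c(a,415,176,12)]),np.hstack([c(b,358,202,12),c(b,400,277,15)])]))
E
```

```text
9.925 [0.4152 0.1633 0.3878] [ 3.1416 -0.0006 -2.9359] [ 0.2018  0.0279 -0.3382] [-0.3441  0.1576 -0.102   1.7891  0.017   1.1963  1.3254]
```

View pics/m3.png

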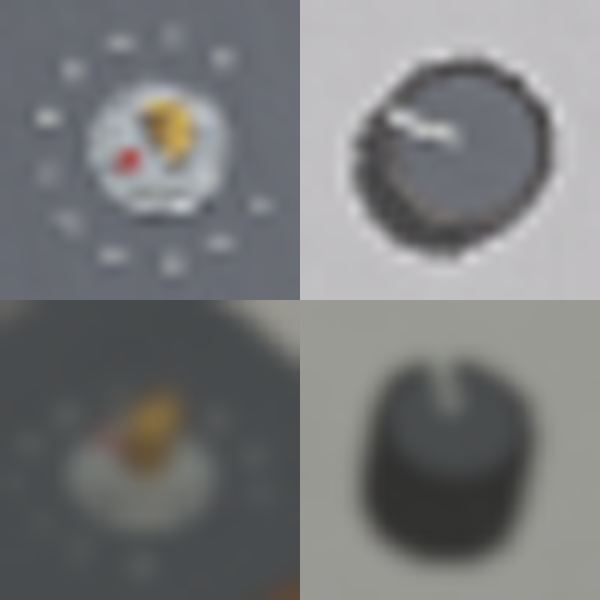

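Zoomed in, the red mark lies left and slightly below the shaft (top px about 333,172), and the knob pointer goes left and slightly up. I'll now refine these with fits.

```bash
cat > fit.py <<'E'
from h import *
from scipy.optimize import least_squares
m=np.load('m.npz')
f=lambda x,y:np.array((323+(x+.5)/12.5-.5,159+(y+.5)/12.5-.5))
dots=np.array([f(*p) for p in[(120,42),(172,35),(222,57),(260,205),(220,243),(173,265),(113,255),(68,223),(45,173),(47,118),(73,70)]])
W=np.array([atz('top',*p,.05)[:2] for p in dots])
r=least_squares(lambda v:np.hypot(*(W-v[:2]).T)-v[2],[.52,.005,.02]);print('ring centre',r.x,np.round(r.fun*1000,1))
cs=r.x[:2]
for n,im,z,(u,v) in(('top',m['a'],.056,(335,171)),('scene',m['b'],.056,(358,202))):
    c=im[v-12:v+12,u-12:u+12];B,G,R=c[...,0],c[...,1],c[...,2]
    yy,xx=np.mgrid[v-12:v+12,u-12:u+12]
    red=np.clip(R-G-12,0,None)*(G-B<15)   # red, not brass
    print(n,'redmax',red.max(),'n',(red>0).sum())
    p=[(xx*red).sum()/red.sum(),(yy*red).sum()/red.sum()];P=atz(n,*p,z);print(' red',p,P,np.arctan2(*(P[:2]-cs)[::-1]),np.linalg.norm(P[:2]-cs))
    yel=np.clip(G-B-12,0,None);p=[(xx*yel).sum()/yel.sum(),(yy*yel).sum()/yel.sum()];P=atz(n,*p,.064);print(' brass',p,P,np.arctan2(*(cs-P[:2])[::-1]),np.linalg.norm(P[:2]-cs))
# knob: dark silhouette via hull model
def model(n,x,y):
    t=np.linspace(0,2*np.pi,60);C=np.stack([x+.017*np.cos(t),y+.017*np.sin(t)],1)
    Q=np.r_[proj(n,np.c_[C,0*t]),proj(n,np.c_[C,0*t+.026])].astype(np.float32);return cv2.convexHull(Q)[:,0]
sil={}
for n,im,(u,v) in(('top',m['a'],(415,176)),('scene',m['b'],(400,277))):
    g=im.mean(2);bg=np.median(g[v-18:v+18,u-18:u+18]);w=np.clip((bg-8-g)/40,0,1)[v-13:v+13,u-13:u+13]
    yy,xx=np.mgrid[v-13:v+13,u-13:u+13]
    w=((w>.5)).astype(np.uint8);cn=max(cv2.findContours(w,0,2)[0],key=cv2.contourArea);M=cv2.moments(cn);sil[n]=(u-13+M['m10']/M['m00'],v-13+M['m01']/M['m00'],M['m00'])
def kr(v):
    o=[]
    for n in sil:
        M=cv2.moments(model(n,*v));o+=[M['m10']/M['m00']-sil[n][0],M['m01']/M['m00']-sil[n][1]]
    return np.array(o)
q=least_squares(kr,[.51,-.19],diff_step=1e-3);k=q.x;print('knob',k,q.fun,sil)
for n,im,(u,v) in(('top',m['a'],(415,176)),('scene',m['b'],(400,277))):
    g=im.mean(2);yy,xx=np.mgrid[v-14:v+14,u-14:u+14]
    G=np.array([[atz(n,X,Y,.026)[:2] for X in xx[0]] for Y in yy[:,0]]);rr=np.hypot(*(G-k).transpose(2,0,1))
    gg=g[v-14:v+14,u-14:u+14];med=np.median(gg[rr<.012]);w=np.clip(gg-med-8,0,None)*(rr<.0135)
    mu=(G*w[...,None]).sum((0,1))/w.sum();d=G-mu;C=np.einsum('ij,ija,ijb->ab',w,d,d);e=np.linalg.eigh(C)[1][:,1];e*=np.sign(e@(mu-k))
    print(n,'pointer mean',mu,np.arctan2(*(mu-k)[::-1]),'PCA',np.arctan2(e[1],e[0]),np.linalg.norm(mu-k))
E
python3 fit.py
```

```text
ring centre [0.5192 0.0055 0.0217] [-0.1  0.4 -0.2  0.1 -0.5  0.4  0.1  0.2 -0.2 -0.2  0.1]
top redmax 73.00000000000001 n 5
 red [np.float64(332.7962362102531), np.float64(171.35691109669045)] [0.516  0.0113 0.056 ] 2.07974698781152 0.006618501378979162
 brass [np.float64(336.2967788635541), np.float64(168.65309446254074)] [0.5206 0.0035 0.064 ] 2.150486505658209 0.002444324024353213
scene redmax 6.599999999999994 n 4
 red [np.float64(361.9935483870968), np.float64(207.1935483870968)] [ 0.5212 -0.0147  0.056 ] -1.4707703754719113 0.02029848065617668
 brass [np.float64(357.798196517413), np.float64(199.90827114427861)] [0.52   0.0026 0.064 ] 1.8257538891729366 0.0029510189012297125
knob [ 0.5106 -0.1897] [ 0.4279 -0.0834 -0.2077 -0.3425] {'top': (414.6389658356417, 176.1320406278855, 180.5), 'scene': (399.29145152036716, 277.903040734366, 290.5)}
top pointer mean [ 0.5138 -0.1816] 1.1987803025556867 PCA 1.2288058207272865 0.008740229988218726
scene pointer mean [ 0.514  -0.1821] 1.1548679783252758 PCA 1.1910016392147087 0.008326744707983101
```

```bash
cat > ren.py <<'E'
from h import *
from scipy.optimize import minimize
m=np.load('m.npz');S=10
def D(a,cx,cy,n=40):
    h=np.arccos(1.5/6);t=np.linspace(a+h,a+2*np.pi-h,n);return np.stack([cx+.006*np.cos(t),cy+.006*np.sin(t)],1)
def circ(cx,cy,r):
    t=np.linspace(0,2*np.pi,40);return np.stack([cx+r*np.cos(t),cy+r*np.sin(t)],1)
def masks(n,u0,v0,w,v,rm):
    cx,cy,a=v;L=np.zeros((w*S,w*S),np.uint8)
    def px(C,z): return (proj(n,np.c_[C,np.full(len(C),z)])-[u0-.5,v0-.5])*S
    def fill(P,i): cv2.fillPoly(L,[np.round(P*16).astype(np.int32)],i,shift=4)
    hull=lambda A:cv2.convexHull(A.astype(np.float32))[:,0]
    c=circ(cx,cy,.010);fill(hull(np.r_[px(c,.05),px(c,.056)]),1);fill(px(c,.056),2)
    fill(px(circ(cx+rm*np.cos(a),cy+rm*np.sin(a),.0013),.056),3)
    d=D(a,cx,cy);fill(hull(np.r_[px(d,.056),px(d,.068)]),4)
    e=d[[0,-1]];q=np.r_[px(e,.056),px(e[::-1],.068)];
    cam=cal(n)[1][:2,3]
    if (cam-[cx,cy])@[np.cos(a),np.sin(a)]>.0015: fill(q,5)
    fill(px(d,.068),6)
    return np.stack([cv2.resize(cv2.GaussianBlur((L==i).astype(np.float32),(0,0),(.5 if n=='top' else .9)*S),(w,w),interpolation=cv2.INTER_AREA) for i in range(7)],-1)
def cost(v,n,im,u0,v0,w,rm,sh=0):
    M=masks(n,u0,v0,w,v,rm).reshape(-1,7);I=im[v0:v0+w,u0:u0+w].reshape(-1,3)
    X=np.linalg.lstsq(M.T@M+.05*np.eye(7),M.T@I,rcond=None)[0]
    return ((M@X-I)**2).mean()
for n,im,u0,v0,w in(('top',m['a'],328,163,14),('scene',m['b'],349,194,17)):
    best=None
    for a in np.arange(1.15,2.45,.1):
        r=min((minimize(lambda p:cost([p[0]/100,p[1]/100,a],n,im,u0,v0,w,rm),[51.92,.55],method='Nelder-Mead',options=dict(initial_simplex=[[51.8,.45],[52.1,.5],[51.9,.8]],maxiter=40)) for rm in(.0065,.0078)),key=lambda r:r.fun)
        print(n,round(a,2),round(r.fun,2),r.x)
E
python3 ren.py
```

```text
Traceback (most recent call last):
  File "ren.py", line 28, in <module>
    r=min((minimize(lambda p:cost([p[0]/100,p[1]/100,a],n,im,u0,v0,w,rm),[51.92,.55],method='Nelder-Mead',options=dict(initial_simplex=[[51.8,.45],[52.1,.5],[51.9,.8]],maxiter=40)) for rm in(.0065,.0078)),key=lambda r:r.fun)
  File "ren.py", line 28, in <genexpr>
    r=min((minimize(lambda p:cost([p[0]/100,p[1]/100,a],n,im,u0,v0,w,rm),[51.92,.55],method='Nelder-Mead',options=dict(initial_simplex=[[51.8,.45],[52.1,.5],[51.9,.8]],maxiter=40)) for rm in(.0065,.0078)),key=lambda r:r.fun)
           ~~~~~~~~^^^^^^^^^^^^^^^^^^^^^^^^^^^^^^^^^^^^^^^^^^^^^^^^^^^^^^^^^^^^^^^^^^^^^^^^^^^^^^^^^^^^^^^^^^^^^^^^^^^^^^^^^^^^^^^^^^^^^^^^^^^^^^^^^^^^^^^^^^^^^^^^^^^^^^^^^^^^^^^^^
  File "ren.py", line 28, in <lambda>
    r=min((minimize(lambda p:cost([p[0]/100,p[1]/100,a],n,im,u0,v0,w,rm),[51.92,.55],method='Nelder-Mead',options=dict(initial_simplex=[[51.8,.45],[52.1,.5],[51.9,.8]],maxiter=40)) for rm in(.0065,.0078)),key=lambda r:r.fun)
                             ~~~~^^^^^^^^^^^^^^^^^^^^^^^^^^^^^^^^^^^^^^^
  File "ren.py", line 22, in cost
    M=masks(n,u0,v0,w,v,rm).reshape(-1,7);I=im[v0:v0+w,u0:u0+w].reshape(-1,3)
      ~~~~~^^^^^^^^^^^^^^^^
  File "ren.py", line 15, in masks
    d=D(a,cx,cy);fill(hull(np.r_[px(d,.056),px(d,.068)]),4)
                                 ~~^^^^^^^^
  File "ren.py", line 10, in px
    def px(C,z): return (proj(n,np.c_[C,np.full(len(C),z)])-[u0-.5,v0-.5])*S
                         ~~~~^^^^^^^^^^^^^^^^^^^^^^^^^^^^^^
  File "h.py", line 15, in proj
    c,E=cal(n);p=(np.array(P)-E[:3,3])@E[:3,:3];x=p[...,0]/-p[...,2];y=-p[...,1]/-p[...,2]
        ~~~^^^
  File "h.py", line 6, in cal
    c=viewer.calibration(n);return c,np.array(c['extrinsics'])
ValueError: time passes only in moves, steps and waits
```

```bash
sed -i 's/^def cal/import functools\n@functools.lru_cache(None)\ndef cal/' h.py; python3 ren.py
```

```text
top 1.15 363.59 [51.9588  0.5365]
top 1.25 362.83 [51.9351  0.5377]
top 1.35 360.8 [51.9571  0.5284]
top 1.45 344.95 [51.9347  0.512 ]
top 1.55 335.01 [51.8724  0.4954]
top 1.65 320.25 [51.8728  0.4929]
top 1.75 294.85 [51.8871  0.4922]
top 1.85 275.41 [51.8763  0.5117]
top 1.95 256.61 [51.9104  0.4684]
top 2.05 249.21 [51.9436  0.4908]
top 2.15 261.19 [51.9757  0.5087]
top 2.25 279.87 [51.9821  0.5129]
top 2.35 302.96 [51.9591  0.5597]
top 2.45 322.98 [51.9328  0.4913]
scene 1.15 21.11 [51.8829  0.3325]
scene 1.25 20.67 [51.8894  0.3439]
scene 1.35 20.64 [51.9038  0.3689]
scene 1.45 20.51 [51.8918  0.3612]
scene 1.55 20.28 [51.9055  0.3724]
scene 1.65 19.62 [51.8689  0.3536]
scene 1.75 19.65 [51.8575  0.3458]
scene 1.85 19.34 [51.8319  0.3333]
scene 1.95 19.43 [51.8488  0.3609]
scene 2.05 19.62 [51.8621  0.3541]
scene 2.15 20.03 [51.8339  0.3353]
scene 2.25 21.66 [51.8329  0.333 ]
scene 2.35 24.3 [51.8478  0.3607]
scene 2.45 27.62 [51.8439  0.3986]
```

To row units: -35.3 cm / 60 = -0.5883, -18.8 cm / 60 = -0.3133, -0.847 rad / 3.1416 = -0.2696.

{"api": "jog_arm", "payload": {
  "rows": [
    [0.0167, -0.0667, 0, 0, 0, -0.0382, 4],
    [0.0333, -0.1333, 0, 0, 0, -0.0796, 4.5],
    [0.0583, -0.2083, -0.0167, 0, 0, -0.1273, 5.5],
    [0.075, -0.2833, -0.05, 0, 0, -0.1751, 6],
    [0.1, -0.3583, -0.1, 0, 0, -0.2228, 6],
    [0.125, -0.4333, -0.15, 0, 0, -0.2696, 6],
    [0.1417, -0.5083, -0.2, 0, 0, -0.2696, 6],
    [0.1533, -0.5667, -0.2583, 0, 0, -0.2696, 6],
    [0.1583, -0.5883, -0.3133, 0, 0, -0.2696, 6],
    [0.1583, -0.5883, -0.3133, 0, 0, -0.2696, 6]
  ]
}}

```text
t: 12.18
ee_pos: [0.5093, -0.1905, 0.1971]
orientation: [-3.14, -0.005, 2.498]
contact_force: [-0.7, 1.3, 0.3]
finger_gap: 0.0599
grip_force: 0.0
```

To row units: -12 cm / 60 = -0.2, -10.5 cm / 60 = -0.175.

{"api": "jog_arm", "payload": {
  "rows": [
    [0, 0, -0.0667, 0, 0, 0, 6],
    [0, 0, -0.1333, 0, 0, 0, 6],
    [0, 0, -0.175, 0, 0, 0, 6],
    [0, 0, -0.2, 0, 0, 0, 6],
    [0, 0, -0.2, 0, 0, 0, 6]
  ]
}}

```text
t: 12.8
ee_pos: [0.5108, -0.1892, 0.0794]
orientation: [3.141, -0.0, 2.501]
contact_force: [-0.9, -0.1, 0.1]
finger_gap: 0.0598
grip_force: 0.0
```

{"api": "jog_arm", "payload": {
  "rows": [
    [0, 0, 0, 0, 0, 0, 5],
    [0, 0, 0, 0, 0, 0, 4],
    [0, 0, 0, 0, 0, 0, 3.3],
    [0, 0, 0, 0, 0, 0, 3],
    [0, 0, 0, 0, 0, 0, 3],
    [0, 0, 0, 0, 0, 0, 3]
  ]
}}

```text
t: 13.55
ee_pos: [0.5109, -0.1901, 0.0805]
orientation: [3.141, 0.002, 2.5]
contact_force: [-0.5, 0.9, 8.9]
finger_gap: 0.0318
grip_force: 58.6
```

```bash
python3 - <<'E'
from h import *
N=6
b=np.mean([viewer.camera('scene')[...,::-1] for _ in range(N)],0);a=np.mean([viewer.camera('top')[...,::-1] for _ in range(N)],0)
np.savez('g.npz',a=a,b=b);s=ctrl.read_state();print(s['t'],s['ee_pos'],s['contact_force'],s['ft_torque'])
c=lambda im,x,y,r:cv2.resize(np.clip(im,0,255).astype(np.uint8)[y-r:y+r,x-r:x+r],(400,400),interpolation=cv2.INTER_CUBIC)
cv2.imwrite('pics/m4.png',np.hstack([c(a,415,176,25),c(b,400,272,25)]))
E
```

```text
14.15 [ 0.5109 -0.1901  0.0804] [-1.3854  1.2797  9.7354] [ 0.0617  0.3521 -0.0245]
```

View pics/m4.png

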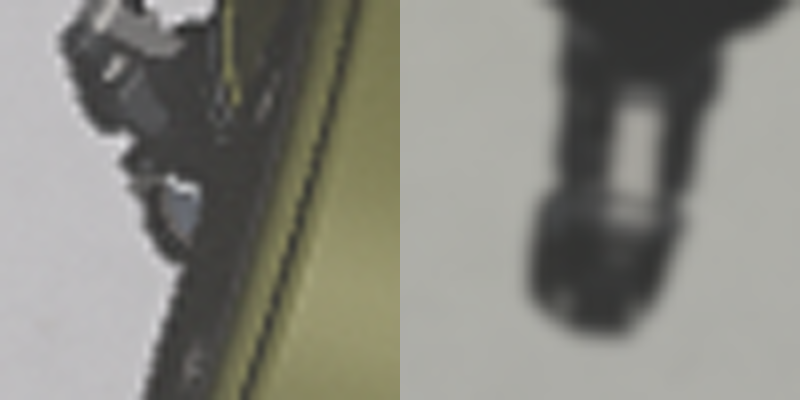

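To row units: 19.4 cm / 60 = 0.3233, 17 cm / 60 = 0.2833, 0.82 rad / 3.1416 = 0.261.

{"api": "jog_arm", "payload": {
  "rows": [
    [0, 0, 0.0333, 0, 0, 0, 3],
    [0, 0, 0.0833, 0, 0, 0, 3],
    [0, 0, 0.15, 0, 0, 0.0318, 3],
    [0.0033, 0.0667, 0.1667, 0, 0, 0.0796, 3],
    [0.0067, 0.1417, 0.1667, 0, 0, 0.1273, 3],
    [0.01, 0.2167, 0.1667, 0, 0, 0.1751, 3],
    [0.0133, 0.2833, 0.1667, 0, 0, 0.2228, 3],
    [0.0133, 0.3233, 0.155, 0, 0, 0.261, 3],
    [0.0133, 0.3233, 0.15, 0, 0, 0.261, 3],
    [0.0133, 0.3233, 0.15, 0, 0, 0.261, 3]
  ]
}}

```text
t: 15.4
ee_pos: [0.5183, 0.0029, 0.1691]
orientation: [-3.141, -0.001, -2.967]
contact_force: [-0.9, -0.4, -0.2]
finger_gap: 0.032
grip_force: 59.6
```

```bash
python3 - <<'E'
from h import *
N=6
b=np.mean([viewer.camera('scene')[...,::-1] for _ in range(N)],0);a=np.mean([viewer.camera('top')[...,::-1] for _ in range(N)],0)
np.savez('g2.npz',a=a,b=b);s=ctrl.read_state();print(s['t'],s['ee_pos'],s['orientation'],s['contact_force'],s['ft_torque'])
k=np.r_[s['ee_pos'][:2],s['ee_pos'][2]-.0804];P=proj('scene',[k,k+[0,0,.026],[.519,.0045,.056]]);print(P,proj('top',[k+[0,0,.026]]))
r=lambda im,x,y:cv2.resize(np.clip(im,0,255).astype(np.uint8)[y-28:y+28,x-28:x+28],(400,400),interpolation=cv2.INTER_CUBIC)
B=r(b,357,195)
for p in P: cv2.circle(B,tuple(np.int32((p-[329,167]+.5)*400/56)),3,(0,0,255),-1)
cv2.imwrite('pics/m5.png',np.hstack([r(a,335,165),B]))
E
```

```text
16.0 [0.5185 0.0041 0.1692] [-3.1416 -0.     -2.9636] [-0.4959 -0.0814 -0.3445] [-0.0192  0.0232 -0.0189]
[[357.5036 191.5401]
 [358.1605 182.7143]
 [356.8132 202.1044]] [[337.1578 164.694 ]]
```

View pics/m5.png

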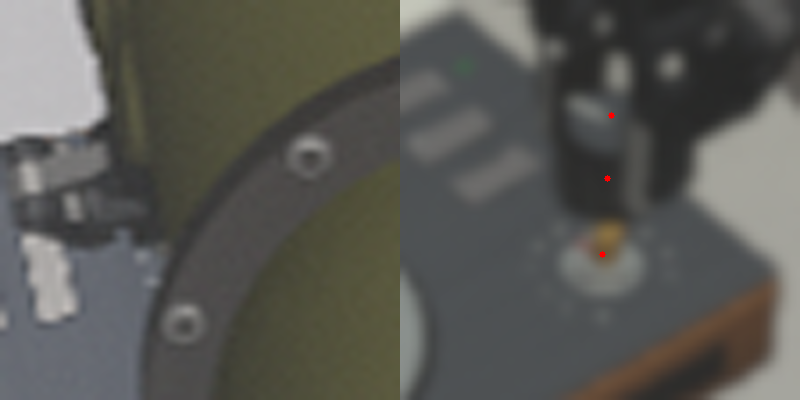

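{"api": "jog_arm", "payload": {
  "rows": [
    [0.0008, 0, -0.0133, 0, 0, 0, 3],
    [0.0008, 0, -0.025, 0, 0, 0, 3],
    [0.0008, 0, -0.0317, 0, 0, 0, 3],
    [0.0008, 0, -0.035, 0, 0, 0, 3],
    [0.0008, 0, -0.0383, 0, 0, 0, 3],
    [0.0008, 0, -0.0383, 0, 0, 0, 3]
  ]
}}

```text
t: 16.75
ee_pos: [0.5189, 0.0042, 0.1463]
orientation: [3.142, -0.0, -2.963]
contact_force: [-1.9, 0.2, 4.3]
finger_gap: 0.0313
grip_force: 60.0
```

To row units: -0.1 cm / 60 = -0.0017, 0.15 rad / 3.1416 = 0.0477.

{"api": "jog_arm", "payload": {
  "rows": [
    [0, 0, -0.0017, 0, 0, 0.0318, 3],
    [0, 0, -0.0017, 0, 0, 0.0477, 3],
    [0, 0, -0.0017, 0, 0, 0.0477, 3]
  ]
}}

```text
t: 17.12
ee_pos: [0.5197, 0.0048, 0.1453]
orientation: [3.141, 0.002, -2.814]
contact_force: [1.4, 3.6, -0.3]
finger_gap: 0.0315
grip_force: 59.7
```

To row units: -0.3 rad / 3.1416 = -0.0955.

{"api": "jog_arm", "payload": {
  "rows": [
    [0, 0, 0, 0, 0, -0.0477, 3],
    [0, 0, 0, 0, 0, -0.0955, 3],
    [0, 0, 0, 0, 0, -0.0955, 3]
  ]
}}

```text
t: 17.5
ee_pos: [0.5195, 0.0054, 0.1452]
orientation: [3.141, 0.001, -3.114]
contact_force: [2.0, 4.4, 0.2]
finger_gap: 0.0317
grip_force: 59.7
```

To row units: -0.3 cm / 60 = -0.005, -0.15 cm / 60 = -0.0025, 0.15 rad / 3.1416 = 0.0477.

{"api": "jog_arm", "payload": {
  "rows": [
    [0.0008, 0.0017, 0, 0, 0, 0.0318, 3],
    [0.0008, 0.0017, -0.0025, 0, 0, 0.0477, 3],
    [0.0008, 0.0017, -0.005, 0, 0, 0.0477, 3],
    [0.0008, 0.0017, -0.005, 0, 0, 0.0477, 3]
  ]
}}

```text
t: 18.0
ee_pos: [0.5198, 0.0052, 0.1422]
orientation: [3.141, 0.001, -2.964]
contact_force: [1.4, 2.6, 2.4]
finger_gap: 0.0313
grip_force: 59.9
```

```bash
python3 -c "
from h import *
s=ctrl.read_state();print(s['ee_pos'],s['contact_force'],s['ft_torque'])"
```

```text
[0.5198 0.0052 0.1422] [1.3588 2.6167 2.4069] [ 0.6653 -0.4551 -0.0093]
```

To row units: -0.6 cm / 60 = -0.01, 0.07 cm / 60 = 0.0012.

{"api": "jog_arm", "payload": {
  "rows": [
    [0.0005, 0.0012, -0.0025, 0, 0, 0, 3],
    [0.0005, 0.0012, -0.005, 0, 0, 0, 3],
    [0.0005, 0.0012, -0.0075, 0, 0, 0, 3],
    [0.0005, 0.0012, -0.0092, 0, 0, 0, 3],
    [0.0005, 0.0012, -0.01, 0, 0, 0, 3],
    [0.0005, 0.0012, -0.01, 0, 0, 0, 3]
  ]
}}

```text
t: 18.75
ee_pos: [0.5199, 0.0057, 0.1362]
orientation: [-3.141, 0.0, -2.964]
contact_force: [2.2, 1.1, 2.5]
finger_gap: 0.0322
grip_force: 59.9
```

{"api": "jog_arm", "payload": {
  "rows": [
    [0, 0.0005, -0.0017, 0, 0, 0, 3],
    [0, 0.0005, -0.0033, 0, 0, 0, 3],
    [0, 0.0005, -0.0033, 0, 0, 0, 3]
  ]
}}

```text
t: 19.12
ee_pos: [0.5199, 0.0058, 0.1343]
orientation: [-3.141, 0.0, -2.964]
contact_force: [1.2, -1.6, 4.8]
finger_gap: 0.0315
grip_force: 60.2
```

To row units: -0.2 cm / 60 = -0.0033, -0.1 cm / 60 = -0.0017.

{"api": "jog_arm", "payload": {
  "rows": [
    [0, 0, -0.0017, 0, 0, 0, 3],
    [0, 0, -0.0033, 0, 0, 0, 3],
    [0, 0, -0.0033, 0, 0, 0, 3]
  ]
}}

```text
t: 19.5
ee_pos: [0.5199, 0.0058, 0.1325]
orientation: [-3.141, 0.0, -2.964]
contact_force: [1.5, -2.1, 8.6]
finger_gap: 0.031
grip_force: 60.5
```

To row units: -0.15 cm / 60 = -0.0025, -0.1 cm / 60 = -0.0017.

{"api": "jog_arm", "payload": {
  "rows": [
    [0, 0.0003, -0.0008, 0, 0, 0, 3],
    [0, 0.0003, -0.0017, 0, 0, 0, 3],
    [0, 0.0003, -0.0025, 0, 0, 0, 3],
    [0, 0.0003, -0.0025, 0, 0, 0, 3],
    [0, 0.0003, -0.0025, 0, 0, 0, 3]
  ]
}}

```text
t: 20.12
ee_pos: [0.52, 0.0058, 0.1321]
orientation: [-3.141, 0.001, -2.964]
contact_force: [-2.4, -2.2, 20.1]
finger_gap: 0.0317
grip_force: 61.8
```

```bash
python3 - <<'E'
from h import *
s=ctrl.read_state();print(s['t'],s['ee_pos'],s['contact_force'],s['ft_torque'],s['grip_force'])
b=np.mean([viewer.camera('scene')[...,::-1] for _ in range(6)],0);
k=np.r_[s['ee_pos'][:2],.052];e=[-.44*.015,.9*.015,.026]
P=proj('scene',[k,k+[0,0,.026],k+e]);print(P)
B=cv2.resize(np.clip(b,0,255).astype(np.uint8)[70:250,230:410],(600,600),interpolation=cv2.INTER_CUBIC)
for p in P: cv2.circle(B,tuple(np.int32((p-[230,70]+.5)*600/180)),2,(0,0,255),-1)
cv2.imwrite('pics/m6.png',B)
E
```

```text
20.125 [0.52   0.0058 0.1321] [-2.4476 -2.2492 20.0584] [-0.4219  0.4108  0.0427] 61.81946734799567
[[356.7993 202.8754]
 [357.4311 194.4407]
 [351.8341 191.6198]]
```

View pics/m6.png

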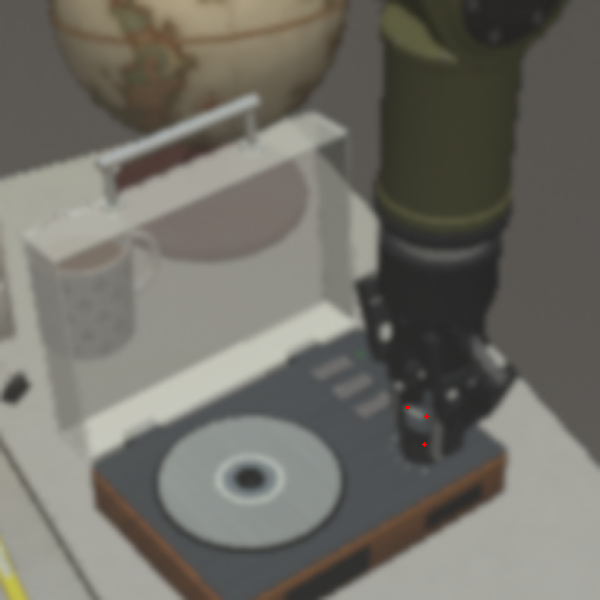

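The picture shows the cover standing open, and the knob on the shaft at about (357,200) in the scene view. The push is 20 N against a hard stop, at the height expected for fully in. I'm handing in now.

```bash
python3 -c "
from h import *
print(order.finish_job())"
```

```text
the job is handed in; nothing more can be done
None
```

I handed the job in at about 20.4 s, but no verdict came back. By my measurements, the cover stands open on its stop, the knob is fully home flat to flat, and the gripper holds it pressed in at about 20 N; the mug and mouse were not touched.

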